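# Unlatch the calibration-bar case and set the bar up between the transducers

### The job

Set up the zero check of the pulse tester: throw the over-centre latch of the dark case fully open, lift the lid and leave it standing open. Take out the white calibration bar, lay it in the V rests of the stand and let go of it, then slide the carriage gently up with its post until the bar sits without a gap between both transducer faces, and move away. Press the bar with no more than light hand force, and leave the other things on the worktop where they are.

Things in the scene. Friction and masses are not known exactly. Their poses are not given: they have to be found in the camera images.
- bar_case: dark blue-grey case fixed to the worktop, 140 mm deep (x: from latch side to hinge side), 190 mm wide (y), 119 mm high over the shut lid; origin under its centre. Rim 92 mm up. Foam 80 mm high inside, with a trough along x through the centre, 104 x 52 mm, floor 62 mm up, and at each side of its middle a finger well 40 mm long (x) out to 66 mm from the centre line, floor 48 mm up
- latch_lever (a joint): latch lever angle, rad: 0 = latched, hanging down on the case front; grows as its lower end is pulled out (-x of the case) and up; stop 2.5. Over-centre: a sprung loop holds it shut, breaking it free takes about 4 to 5 N at the lip; past 0.6 rad it snaps on by itself, it stays where left. The loop springs off the lid's hook, away from the case, only past about 1.9 rad; until then the lid is held
- lever_pivot (a point): the lever's hinge axis (along the case's y axis), middle of the front, 10 mm in front of the case front, 70 mm up; axes of the case when the lever is latched
- lever_lip (a point): centre of the flared lip at the lever's free end, 30 mm wide (case y), 26 mm long, 3.5 mm thick, bent 41 degrees outward. Latched: 42 mm below the pivot, 29 mm above the worktop, 23 mm in front of the case front; it turns with the lever, radius 44 mm. Pinch it across its 30 mm with a light grip (15 N), the gripper leaning 30 degrees back from the lid; it then pivots between the fingers
- case_lid (a joint): lid angle, rad: 0 = shut, grows as it opens upward and back about its hinge at the case's far side; stop at 1.75. Stiff hinge: it stays at any angle (about 3 to 5 N at the handle)
- lid_hinge (a point): middle of the lid's hinge line (along the case's y axis), 93 mm up, 70 mm behind the case's centre
- lid_handle (a point): grip point of the black bow handle on the lid: 11 mm round bar along case y, 59 mm wide outside. Lid shut: the point is 100 mm in front of the hinge line and 47 mm above it, 5 mm below the bar's axis, 21 mm above the lid's top; it turns with the lid. Pinch the bow across its 59 mm (it may pivot between the fingers) or the bar
- cal_bar: white round calibration bar, diameter 48 mm, 100 mm long along its own y axis, about 0.42 kg; origin on the bar's surface (it can roll: use bar_center)
- bar_center (a point): centre of the calibration bar, on its axis. In the case it lies along the case's x axis, 86 mm up
- stand: aluminium transducer stand fixed to the worktop, base 86 mm (x) by 335 mm (y); origin under the rail line. Rail, bar and both black transducers share one line along its y axis, 52 mm up. White 90-degree V rests, 10 mm thick, at y = -28 and +48 mm (walls to 42 mm up, 27 mm to each side) carry the bar; fixed transducer at the +y end, carriage at the -y end
- fixed_face (a point): centre of the fixed transducer's flat face (diameter 49 mm) at y = +60 mm of the stand, facing -y of the stand, 52 mm up
- moving_face (a point): centre of the moving transducer's flat face (diameter 49 mm) on the carriage, facing +y of the stand, 52 mm up; 128 to 140 mm from the fixed face at the start
- carriage (a joint): travel of the carriage along the stand's +y axis, m; grows as it closes on the fixed face; 0.040 when the faces are 100 mm apart. Plain slide with about 2.5 N of friction, a few N more while it shifts the bar in its rests; it stays where it is left. A push of 13 to 20 N seats bar and faces
- carriage_post (a point): upright steel post on the carriage, diameter 14 mm, from 26 to 72 mm up; this point is on its axis, 60 mm up, 58 mm beside the rail line on the stand's +x side, 26 mm behind the moving face. Pinch or push it to slide the carriage
- calliper: digital calliper lying flat, 208 mm long, 68 mm over the jaws, 16 mm high; bystander, origin under its centre, long side along its y axis
- tape_roll: roll of beige tape lying flat, 104 mm across, 25 mm high; bystander, origin under its centre
- marker: white felt marker with a green cap, 134 mm long, 19 mm high, lying on the worktop; bystander, origin under its centre
- cube_a: mortar test cube, 51 mm; bystander, origin under its centre
- cube_b: mortar test cube, 51 mm; bystander, origin under its centre
- cube_c: mortar test cube, 51 mm; bystander, origin under its centre

How it is judged:
By the outcome, as a careful person would: the job done as asked, in the order asked, and still so for the second after the job is handed in, with the robot touching nothing.
It also fails if it takes over 72 s, if anything falls off the work surface, if the arm or the gripper's body presses on something with over 40 N, if the wrist force passes 120 N, or if a joint passes its speed limit or range.

### The arm

A 6-joint arm with a two-finger parallel gripper is mounted at the origin on a cart in front of the work surface, level with it; the furniture and walls round the work are solid. World frame = base frame: x ahead of the robot, y to its left, z up, the work surface at z = 0. Lengths are in mm, angles in rad, forces in N, time in s.
With the tool pointing down it reaches from about 275 to 825 mm from the base axis. Payload 4.9 kg.
Tool frame: the origin (TCP) lies at the very end of the fingers, on their centre line; the grasp point (between the pads) lies 19 mm behind it; z points along the fingers, y is the line along which they close (so a half turn about z gives the same grasp; the last joint's range is limited). The gripper opens to 85 mm and grips with 20 to 120 N. Pads are 22 mm wide; open, the fingers measure 114 mm over their backs; the gripper's body (76 mm by 85 mm) begins 54 mm behind the grasp point. The pads swing forward as they close: fully open they stand 13 mm farther back than shut.
Start: joints at [-1.32, 0.326, -0.193, 1.052, 0, 1.437], TCP at [206.469, -509.793, 231.281] pointing down, gripper open.
Joint ranges: [-2.65, 2.65], [-0.97, 1.79], [-1.3, 1.35], [-1.93, 2.1], [-1.47, 1.37], [-3.14, 3.14]. Speed limits (rad/s): [2.57, 2.57, 3.14, 3.14, 3.14, 3.14].

### API

Orientations are given as [roll, pitch, yaw] about the fixed x, y, z axes, in that order (R = Rz(yaw) Ry(pitch) Rx(roll)).
In Python, from bench import bot, solve_ik, imaging gives the robot as it stands. Calls block until the motion is done:
- bot.move_ptp(position, orientation): joint-space move of the TCP to a pose.
- bot.movel(position, rot=None, max_speed=150, threshold=None): straight line of the TCP; rot=None keeps the orientation; max_speed is the mean speed in mm/s. With threshold (N) it stops when the force on the tool has changed by that much, and returns True; else False.
- bot.move_j(angles): joint-space move.
- bot.grip(opening, effort=None): opening from 0.0 (shut) to 1.0 (fully open); effort is the grip in N (None keeps the last); returns when the fingers have stopped.
- bot.dwell(seconds).
- solve_ik(position, orientation): joint angles nearest the present ones, or None.
- bot.get_state(): the state.
- imaging.capture(name): name is "side" or "top"; returns the picture (420x560x3 uint8, blue, green, red); there is no depth.
- imaging.camera_model(name): a dict with "K" (3x3 intrinsics, pixels), "k1" (the pictures are not rectified: a ray, as slopes to the right and down, at radius r is drawn at 1 + k1 r^2 times it, then the intrinsics apply), "position" and "rotation" of the camera in the world. Camera axes: x right, y up, looking along -z (the intrinsics and any distortion apply to the point x, -y, -z); pixel columns grow to the right and rows downward; lengths in mm; the calibration is good to about 2 mm. A picture is of the moment at which its call begins. camera_model takes no time and is no camera call.
A pose or a line that the arm cannot do raises bot.IKError and nothing moves.
- bot.sign_off(): hands the job in; it is judged then, once.
The state is a dict: "t": time; "qpos": joint angles; "joint_velocities": joint speeds; "effort": joint torques, N m; "tcp_pos": TCP position; "orientation": TCP orientation; "contact_force": force on the tool from outside, world axes, zero at the start; "wrist_torque": the same for the moment, N m; "opening": opening from 0.0 (shut) to 1.0 (fully open); "gripper_force": force on a finger pad.
Only numpy, scipy, OpenCV 4.12 (cv2) and the standard library are available. Lean on these libraries where they do the work, as an engineer would, in place of code of your own. Each camera call takes 0.05 s, during which the arm holds its last target. There are 200 camera calls.

## Working session

There is one attempt and no reset: what is moved stays moved. The work goes in short steps, each a Python script; the robot and the scene stay as the last script left them, time stands still between calls to the robot, and variables do not carry over. Pictures are saved under pics/ and viewed, at most 10 in all, crops included, and the job is handed in when it is done.

```bash
mkdir -p pics; ls; python3 - <<'E'
from bench import bot, solve_ik, imaging
import cv2
for n in("top","side"):
    im=imaging.capture(n); cv2.imwrite(f"pics/{n}0.png",im)
    print(n,imaging.camera_model(n))
print(bot.get_state())
E
```

```text
pics
top {'K': array([[490.65863064,   0.        , 285.1698273 ],
       [  0.        , 490.65863064, 209.60367759],
       [  0.        ,   0.        ,   1.        ]]), 'k1': 0.013323938498157103, 'position': array([ 441.66514257,  -37.03674041, 1328.2961142 ]), 'rotation': array([ 1.38456774e-01, -1.20827788e-03, -1.54565579e+00])}
side {'K': array([[424.17343534,   0.        , 270.66389139],
       [  0.        , 424.17343534, 216.65140017],
       [  0.        ,   0.        ,   1.        ]]), 'k1': -0.05290384975410568, 'position': array([  461.98551628, -1021.09301663,   643.3641259 ]), 'rotation': array([ 1.07906358,  0.01535661, -0.14361927])}
{'t': 0.1, 'qpos': array([-1.32023328e+00,  3.26844040e-01, -1.93458012e-01,  1.05201928e+00,
        3.79773787e-05,  1.43659835e+00]), 'joint_velocities': array([-0.000816  , -0.00164381,  0.00215814,  0.00091531,  0.0001905 ,
       -0.00029518]), 'effort': array([ 4.45803907e-04, -4.44240940e+01,  2.63036817e+01,  7.89026526e-03,
       -1.51263462e-04, -2.47901603e-06]), 'tcp_pos': array([ 206.3302407 , -509.27970846,  230.60397608]), 'orientation': array([-3.14008644e+00, -2.41674828e-04,  3.84760810e-01]), 'contact_force': array([0.07930244, 0.50773507, 0.15447784]), 'wrist_torque': array([-0.0269564 , -0.01323177,  0.00900704]), 'gripper_force': 0.0, 'opening': 0.9982355681887427}
```

View pics/top0.png

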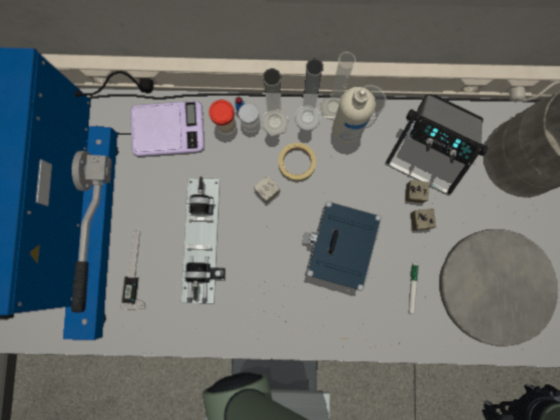

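View pics/side0.png

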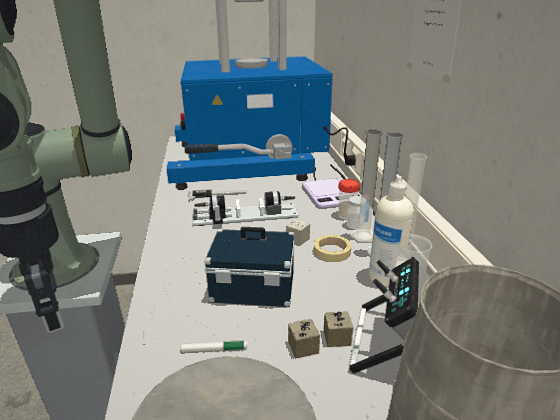

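The top view shows the case at about (343,247), with its latch on the image left at (308,239). The stand is at (200,240), with the carriage post at (219,273). The side view shows the case from its hinge side at (250,265) and the stand at (245,207). I'll zoom in on these.

```bash
cat > geo.py <<'E'
import numpy as np, cv2
from scipy.spatial.transform import Rotation as R
from bench import imaging
CM={n:imaging.camera_model(n) for n in("top","side")}
def ray(n,px):
    m=CM[n]; D=np.array([m["k1"],0,0,0],float)
    u=cv2.undistortPoints(np.array([[px]],float),m["K"],D)[0,0]
    d=R.from_euler("xyz",m["rotation"]).as_matrix()@np.array([u[0],-u[1],-1.])
    return m["position"],d/np.linalg.norm(d)
def plane(n,px,z):
    p,d=ray(n,px); return p+d*(z-p[2])/d[2]
def tri(a,b):
    p,d=ray("top",a); q,e=ray("side",b)
    s=np.linalg.lstsq(np.c_[d,-e],q-p,rcond=None)[0]
    A,B=p+s[0]*d,q+s[1]*e
    return (A+B)/2,np.linalg.norm(A-B)
def proj(n,P):
    m=CM[n]; c=R.from_euler("xyz",m["rotation"]).as_matrix().T@(np.array(P,float)-m["position"])
    x,y=c[0]/-c[2],-c[1]/-c[2]; f=1+m["k1"]*(x*x+y*y)
    return m["K"][0,0]*x*f+m["K"][0,2],m["K"][1,1]*y*f+m["K"][1,2]
def pose(T):  # 3x3 -> rpy
    return R.from_matrix(T).as_euler("xyz")
E
python3 - <<'E'
import cv2,numpy as np
def crop(f,x,y,w,h,s):
    c=cv2.resize(cv2.imread(f)[y:y+h,x:x+w],None,fx=s,fy=s,interpolation=cv2.INTER_CUBIC)
    for i in range(0,w,10): cv2.line(c,(i*s,0),(i*s,6),(0,255,255),1); (i%20==0) and cv2.putText(c,str(x+i),(i*s,16),0,.35,(0,0,255),1)
    for i in range(0,h,10): cv2.line(c,(0,i*s),(6,i*s),(0,255,255),1); (i%20==0) and cv2.putText(c,str(y+i),(8,i*s+4),0,.35,(0,0,255),1)
    return c
a=crop("pics/top0.png",295,195,90,100,6); b=crop("pics/top0.png",175,172,50,100,5)
M=np.zeros((600,800,3),np.uint8); M[:,:540]=a
b=crop("pics/top0.png",178,174,52,140,4); M[:560,560:560+208]=b
cv2.imwrite("pics/m1.png",M)
M=np.zeros((600,800,3),np.uint8)
a=crop("pics/side0.png",200,222,100,88,4); b=crop("pics/side0.png",185,182,120,48,5)
M[:240,:600]=b; M[244:596,:400]=a
cv2.imwrite("pics/m2.png",M)
E
```

```text
(no output)
```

View pics/m1.png

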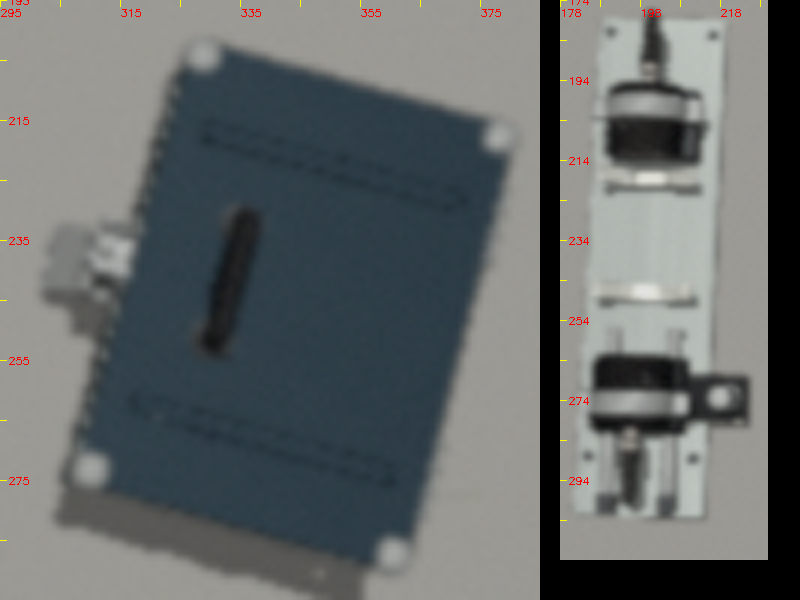

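View pics/m2.png

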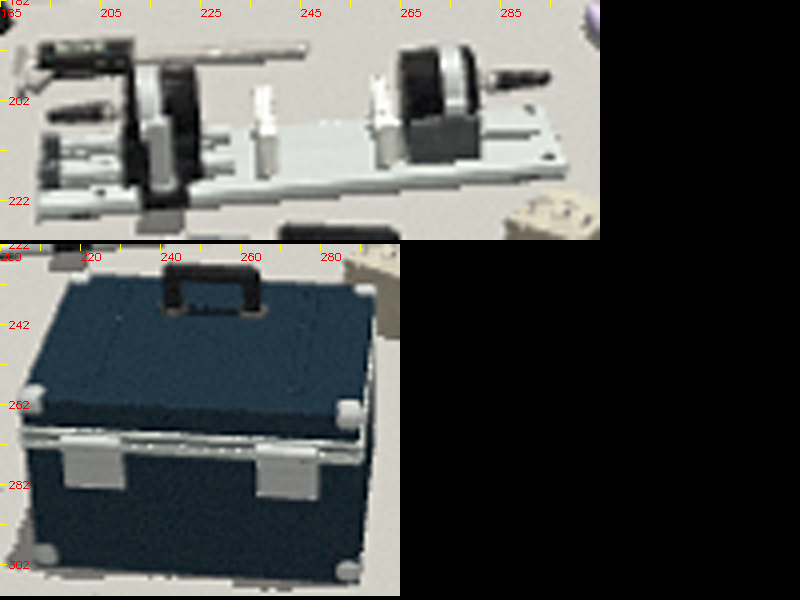

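```bash
python3 - <<'E'
from geo import *
np.set_printoptions(precision=1,suppress=True)
T=[(378,217.7),(360.3,287.2),(310.2,273.2),(328.8,204.2)]; S=[(287,264.3),(208.5,260.3),(220,230.8),(291.3,233.5)]
P=[]
for t,s in zip(T,S):
    p,e=tri(t,s); P.append(p); print("ball",p,e, plane("top",t,117))
Q=np.array([plane("top",t,117) for t in T])
c=Q.mean(0); x=(Q[0]+Q[1]-Q[2]-Q[3])/2; y=(Q[0]+Q[3]-Q[1]-Q[2])/2
print("case c",c,"x yaw",np.arctan2(x[1],x[0]),"y-90",np.arctan2(y[1],y[0])-np.pi/2,np.linalg.norm(x),np.linalg.norm(y))
print("handle",tri((333.3,241.8),(252.8,228.2)), plane("top",(333.3,241.8),145))
def A(x,y): return (178+(x-560)/4, 174+y/4)
def B(x,y): return (185+x/5,182+y/5)
print("post",tri(A(721,397),B(160,118)),plane("top",A(721,397),72))
for n,q in dict(FL=(606,17),FR=(723,22),NR=(704,518),NL=(574,512)).items(): print(n,plane("top",A(*q),10))
print("FRtri",tri(A(723,22),B(568,160)),"NR",tri(A(704,518),B(38,200)))
# V rests centre at wall tops z=42, faces at z=52+24
for n,q,z in(("rest+ L",(607,187),42),("rest+ R",(700,187),42),("rest- L",(600,298),42),("rest- R",(695,300),42),
  ("fix L",(612,163),52),("fix R",(697,163),52),("mov L",(600,358),60),("mov R",(688,360),60),("fixtop",(655,163),76),("movtop",(645,354),76),
  ("fixcable",(652,60),52),("movcable",(632,470),52)): print(n,plane("top",A(*q),z))
print("rest+ tri",tri(A(700,184),B(382,78)),"rest-",tri(A(695,298),B(264,88)))
for n,px in dict(cubea=(266,189),tape=(297,161),).items(): print(n,plane("top",px,30))
print("latch lip",plane("top",(295+65/6,195+265/6),29))
E
```

```text
ball [ 597.7 -266.2  114.1] 2.644145232578134 [ 596.  -265.5  117. ]
ball [ 426.7 -222.5  114.4] 5.203509031319189 [ 424.1 -222.1  117. ]
ball [457.4 -99.4 117. ] 5.013033015699116 [454.9 -99.5 117. ]
ball [ 629.3 -143.   117.3] 4.926289075847242 [ 626.8 -142.8  117. ]
case c [ 525.4 -182.5  117. ] x yaw -1.816601106720311 y-90 -1.8178059871928505 126.49239676554004 177.26378016282393
handle (array([ 534.1, -152.4,  146.7]), np.float64(6.303591872692104)) [ 531.1 -152.4  145. ]
post (array([453. , 131.4,  73.1]), np.float64(7.240943468228572)) [449.4 131.5  72. ]
FL [705.3 229.7  10. ]
FR [703.9 149.7  10. ]
NR [370.4 147.5  10. ]
NL [372.2 233.4  10. ]
FRtri (array([707.4, 149.1,  11.8]), np.float64(7.71168425913151)) NR (array([374.2, 146.8,  15.8]), np.float64(7.017973815960868))
rest+ L [584.9 216.7  42. ]
rest+ R [586.4 155.4  42. ]
rest- L [511.8 217.4  42. ]
rest- R [512.  155.3  42. ]
fix L [599.6 212.3  52. ]
fix R [601.  156.6  52. ]
mov L [472.4 211.8  60. ]
mov R [472.5 155.3  60. ]
fixtop [597.4 180.   76. ]
movtop [475.2 180.3  76. ]
fixcable [668.8 189.4  52. ]
movcable [401.8 189.1  52. ]
rest+ tri (array([589. , 149.7,  79.2]), np.float64(9.595856844829566)) rest- (array([516.1, 149.8,  78.7]), np.float64(9.76048631263383))
cubea [677.1  18.8  30. ]
tape [756.3 -62.7  30. ]
latch lip [545.  -90.8  29. ]
```

```bash
cat >> geo.py <<'E'
np.set_printoptions(precision=2,suppress=True)
psi=-1.817; C=np.array([526.5,-182.5,0])
ex=np.array([np.cos(psi),np.sin(psi),0]); ey=np.array([-np.sin(psi),np.cos(psi),0]); Z=np.array([0,0,1.])
def case(x,y,z): return C+x*ex+y*ey+z*Z
def tool(zt,yt):
    zt=np.array(zt,float)/np.linalg.norm(zt); yt=yt-zt*(yt@zt); yt/=np.linalg.norm(yt)
    return pose(np.c_[np.cross(yt,zt),yt,zt])
def lip(th,dx=0,dz=0): 
    s,c=np.sin(th),np.cos(th); return case(-80+(-13*c-42*s),0,70+(13*s-42*c))
zt=np.cos(np.pi/6)*-Z+.5*ex
def montage(name,a,b):
    cv2.imwrite(name,np.hstack([a,b]))
E
python3 - <<'E'
from geo import *
from bench import bot, solve_ik
# stand x positions from the side view, and top
def B(x,y): return (185+x/5,182+y/5)
def sy(px,y):
    p,d=ray("side",px); return p+d*(y-p[1])/d[1]
for n,q,y in(("rest- l",(253,100),163),("rest- r",(277,100),163),("rest+ l",(371,90),163),("rest+ r",(395,90),163),("fixface",(400,90),165),("movface",(200,95),165),("post l",(149,150),124.5),("post r",(173,150),124.5),("lug",(465,45),190)): print(n,sy(B(*q),y))
for s in(1,-1):
    o=tool(zt,s*ey); q=solve_ik(lip(0)-100*zt,o); q2=solve_ik(lip(0)+20*zt,o); print(s,o,q,q2)
s=min((1,-1),key=lambda s:abs((solve_ik(lip(0)-100*zt,tool(zt,s*ey))or[9]*6)[5]) if not isinstance(solve_ik(lip(0)-100*zt,tool(zt,s*ey)),np.ndarray) else abs(solve_ik(lip(0)-100*zt,tool(zt,s*ey))[5]))
o=tool(zt,s*ey)
bot.move_ptp([480,-60,330],o); print(bot.get_state()["t"])
bot.movel(lip(0)-75*zt,max_speed=250)
st=bot.get_state(); print(s,st["t"],st["tcp_pos"],lip(0)-75*zt,st["contact_force"])
a=imaging.capture("top");b=imaging.capture("side"); cv2.imwrite("pics/t1.png",a);cv2.imwrite("pics/s1.png",b)
L=[]
for n,im in(("top",a),("side",b)):
    u,v=proj(n,st["tcp_pos"]); print(n,u,v,proj(n,lip(0)))
    x,y=int(u)-50,int(v)-60
    L.append(cv2.resize(im[y:y+120,x:x+80],None,fx=5,fy=5,interpolation=cv2.INTER_CUBIC)); print("crop",x,y)
montage("pics/m3.png",*L)
E
```

```text
rest- l [514.47 163.    64.88]
rest- r [529.31 163.    63.61]
rest+ l [588.14 163.    65.5 ]
rest+ r [603.21 163.    64.23]
fixface [606.6  165.    62.98]
movface [482.11 165.    70.14]
post l [448.49 124.5   55.67]
post r [462.83 124.5   54.38]
lug [651.91 190.    78.93]
1 [3.14 0.52 1.32] [ 0.05  0.6  -0.18  0.95 -0.5   1.91] [-0.05  0.7  -0.33  0.65 -0.51  1.8 ]
-1 [-3.14 -0.52 -1.82] [ 0.05  0.6  -0.18  0.95 -0.5  -1.23] [-0.05  0.7  -0.33  0.65 -0.51 -1.34]
2.3917
-1 3.5417 [558.79 -56.1   94.17] [558.31 -55.94  92.95] [ 0.19 -0.68  0.61]
top 293.2957379976609 231.32929965618308 (np.float64(306.4094659600059), np.float64(237.6337599988831))
crop 243 171
side 257.7664573612658 226.99496380047418 (np.float64(256.4849744812016), np.float64(255.95800849780815))
crop 207 166
```

View pics/m3.png

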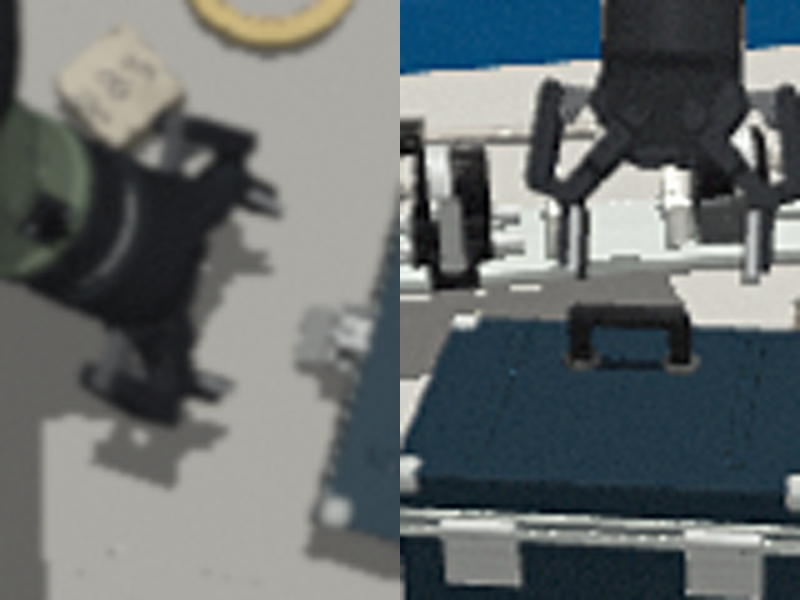

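Both fingertip midpoints agree with the TCP projection. The top view is good to about 1 mm, and the side view reads about 3 mm high in x. The lip at about (305.5,239) and the handle put the case 2 mm nearer in x. Next I'll throw the latch.

```bash
sed -i 's/^psi=.*/psi=-1.817; C=np.array([524.5,-182.3,0])/' geo.py; python3 - <<'E'
from geo import *
from bench import bot
o=tool(zt,-ey); G=20
bot.movel(lip(0)-75*zt,o)
print("hit",bot.movel(lip(0)+G*zt,o,max_speed=90,threshold=6), bot.get_state()["tcp_pos"],lip(0)+G*zt)
bot.grip(0.2,15); s=bot.get_state(); print("grip",s["opening"],s["gripper_force"],s["contact_force"])
if s["opening"]>.25:
    for th in (.2,.45,.75,1.05,1.35,1.65,1.95,2.2,2.4,2.48):
        h=bot.movel(lip(th)+G*zt,o,max_speed=90,threshold=25)
        s=bot.get_state(); print(th,h,s["opening"],s["contact_force"],s["gripper_force"])
        if h: break
print(s["t"])
a=imaging.capture("top");b=imaging.capture("side")
montage("pics/m4.png",cv2.resize(a[180:320,230:400],(400,330)),cv2.resize(b[180:320,190:320],(400,330)))
E
```

```text
hit False [ 545.27 -101.65   11.13] [ 544.73 -101.8    10.68]
grip 0.3482261581669729 24.004084579646587 [ 2.55 -0.7  -0.94]
0.2 False 0.34548103539874137 [ 3.29 -4.51 -0.81] 22.35745384823531
0.45 False 0.3442126354678785 [ 4.78 -2.25  1.57] 21.737618080805987
0.75 False 0.3472335147448079 [ 5.34 -1.23  1.92] 21.98906301520765
1.05 False 0.34571534475484395 [4.73 1.18 4.65] 23.489118511788547
1.35 False 0.34602507174694935 [6.57 0.93 4.11] 24.129732283763587
1.65 False 0.3458467728077848 [5.66 0.74 1.66] 23.847330417484045
1.95 False 0.3467259585185454 [7.4  1.35 0.91] 23.378651426173747
2.2 False 0.3455186899028222 [ 71.02 -77.22 -17.  ] 78.54444186374441
2.4 False 0.20260950210575257 [ 4.69 -1.18 -0.64] 2.6526955235749483
2.48 False 0.199616012049854 [ 5.23  0.1  -1.08] 2.60748915723525
8.45
```

View pics/m4.png

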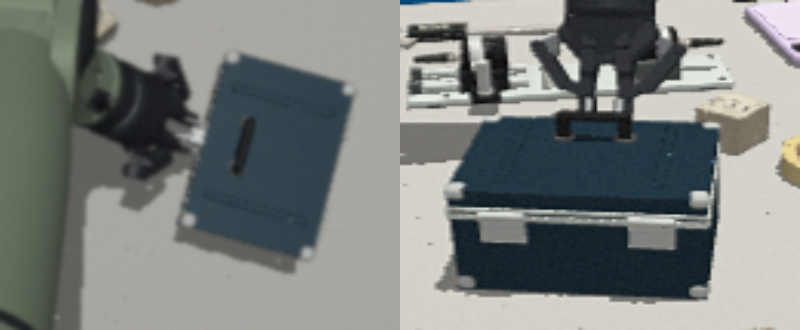

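The latch swung freely to about 1.95 rad. Then a force spike came and the lip slipped out of the fingers. I'll back off and look at the lever.

```bash
python3 - <<'E'
from geo import *
from bench import bot
o=tool(zt,-ey)
p=bot.get_state()["tcp_pos"]
bot.movel(p-60*zt,o); bot.movel(p-60*zt-110*ex+40*Z,o,max_speed=250)
s=bot.get_state(); print(s["t"],s["contact_force"],s["tcp_pos"])
a=imaging.capture("top");b=imaging.capture("side"); cv2.imwrite("pics/t2.png",a);cv2.imwrite("pics/s2.png",b)
for th in(1.8,2.0,2.2,2.5): print(th,proj("top",lip(th)),proj("side",lip(th)))
montage("pics/m5.png",cv2.resize(a[210:285,290:345],(440,600),interpolation=2),cv2.resize(b[215:275,215:275-24],(360,600),interpolation=2))
E
```

```text
9.7167 [-0.33 -0.13 -0.57] [578.97  35.9  184.02]
1.8 (np.float64(297.90541357899633), np.float64(233.70810115092308)) (np.float64(256.20107769315865), np.float64(230.0406339817302))
2.0 (np.float64(299.9655827475309), np.float64(234.00582883511078)) (np.float64(255.85002298642118), np.float64(228.65810323450634))
2.2 (np.float64(302.5380115142259), np.float64(234.48815840223364)) (np.float64(255.44048640221212), np.float64(227.90298843954432))
2.5 (np.float64(307.1248496499716), np.float64(235.5159708562129)) (np.float64(254.74931253053177), np.float64(228.0367407982589))
```

View pics/m5.png

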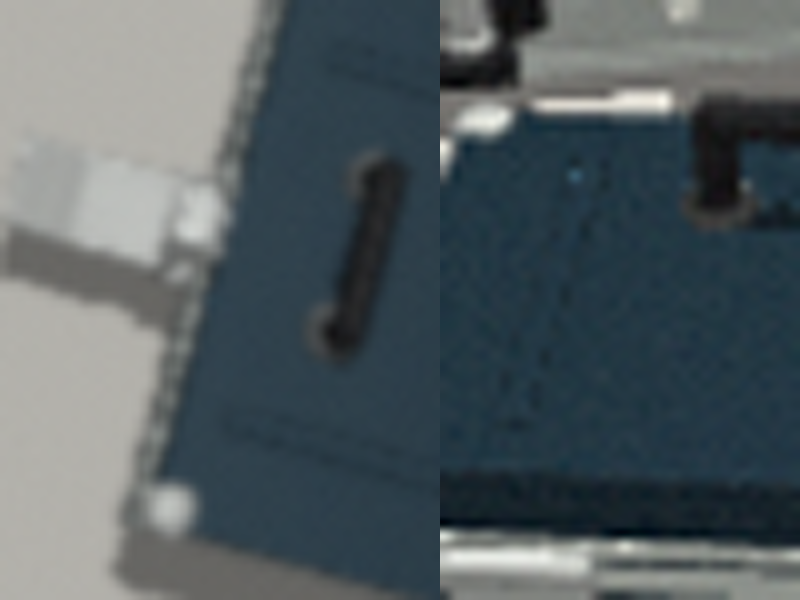

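The lever stands out at the image left with its lip centre near (295.6,233.4), short of open (2.2 rad would be at 302.5). I'll re-pinch it there and go on in finer steps.

```bash
python3 - <<'E'
from geo import *
from bench import bot
from scipy.optimize import minimize_scalar
th0=minimize_scalar(lambda t:abs(proj("top",lip(t))[0]-295.6)+0*t,bounds=(1.35,2.2),method="bounded").x
for t in(1.2,1.35,1.5,1.65): print(t,proj("top",lip(t)))
print("th0",th0)
o=tool(zt,-ey); G=19
bot.grip(1.0,15)
bot.movel(lip(th0)-60*zt,o,max_speed=250)
h=bot.movel(lip(th0)+G*zt,o,max_speed=100,threshold=6); print("hit",h)
bot.grip(0.2,20); s=bot.get_state(); print("grip",s["opening"],s["gripper_force"],s["contact_force"])
if s["opening"]>.25 and not h:
    for th in np.arange(th0+.12,2.46,.12):
        h=bot.movel(lip(th)+G*zt,o,max_speed=80,threshold=12)
        s=bot.get_state(); print("%.2f"%th,h,s["opening"],s["contact_force"],s["gripper_force"],s["tcp_pos"]-lip(th)-G*zt)
        if h or s["opening"]<.3 or np.linalg.norm(s["contact_force"])>25: break
print(s["t"])
a=imaging.capture("top"); cv2.imwrite("pics/t3.png",a)
E
```

```text
1.2 (np.float64(295.4308969026773), np.float64(233.97240736500342))
1.35 (np.float64(295.4980452703931), np.float64(233.7471888333294))
1.5 (np.float64(295.93719206452505), np.float64(233.62554285896346))
1.65 (np.float64(296.74404583215966), np.float64(233.6118624519333))
th0 1.3987518520111475
hit False
grip 0.3466050326112779 38.28792678192258 [ -4.03 -21.39  -6.03]
1.52 False 0.3456759815718715 [ -4.29 -31.23 -13.07] 41.19689829298295 [-0.37 -4.76  0.74]
13.85
```

```bash
cat >> geo.py <<'E'
AL=np.radians(60); zp=np.sin(AL)*ex-np.cos(AL)*Z; npl=np.cos(AL)*ex+np.sin(AL)*Z
def push(th,r=26):
    f=th+.14; c,s=np.cos,np.sin
    K=case(-80-r*s(f)+5*c(th),0,70-r*c(f)-5*s(th)); return K-11*npl
E
python3 - <<'E'
from geo import *
from bench import bot, solve_ik
o=tool(zt,-ey); op=tool(zp,-ey)
print(solve_ik(push(.9)-70*zp,op),solve_ik(push(2.5),op)); 
bot.grip(1.0,20); s=bot.get_state(); print("open",s["contact_force"])
p=s["tcp_pos"]; bot.movel(p-80*zt,o,max_speed=250)
a=imaging.capture("top"); cv2.imwrite("pics/t4.png",a)
bot.grip(0.0,20)
q=push(.9)-80*zp
bot.move_ptp(q,op); s=bot.get_state(); print(s["t"],s["tcp_pos"]-q,s["contact_force"])
a=imaging.capture("top"); b=imaging.capture("side"); cv2.imwrite("pics/t5.png",a)
montage("pics/m6.png",cv2.resize(cv2.imread("pics/t4.png")[200:290,280:340],(400,600),interpolation=2),cv2.resize(a[200:290,280:340],(400,600),interpolation=2))
E
```

```text
[ 0.25  1.    0.13  1.38 -0.87 -0.75] [ 0.16  0.92 -0.02  1.22 -0.92 -0.86]
open [-0.18 -0.54 -0.72]
16.325 [ 0.02  0.27 -0.9 ] [ 0.69 -0.06  1.1 ]
```

```bash
python3 - <<'E'
from geo import *
from bench import bot
op=tool(zp,-ey)
print(bot.movel(push(.9),op,max_speed=120,threshold=6),bot.get_state()["contact_force"])
for th in (1.2,1.5,1.8,2.05,2.3,2.5,2.6):
    h=bot.movel(push(th),op,max_speed=80,threshold=15)
    s=bot.get_state(); print(th,h,s["contact_force"],s["tcp_pos"]-push(th))
    if h: break
print(s["t"])
bot.movel(s["tcp_pos"]-90*zp,op,max_speed=250)
a=imaging.capture("top"); cv2.imwrite("pics/t6.png",a); print(bot.get_state()["t"])
montage("pics/m6.png",cv2.resize(cv2.imread("pics/t4.png")[205:280,290:340],(400,600),interpolation=2),cv2.resize(a[205:280,290:340],(400,600),interpolation=2))
E
```

```text
True [1.05 4.63 0.03]
1.2 True [ 1.13  7.   -1.19] [ 7.78 27.23 10.84]
17.075
17.6417
```

View pics/m6.png

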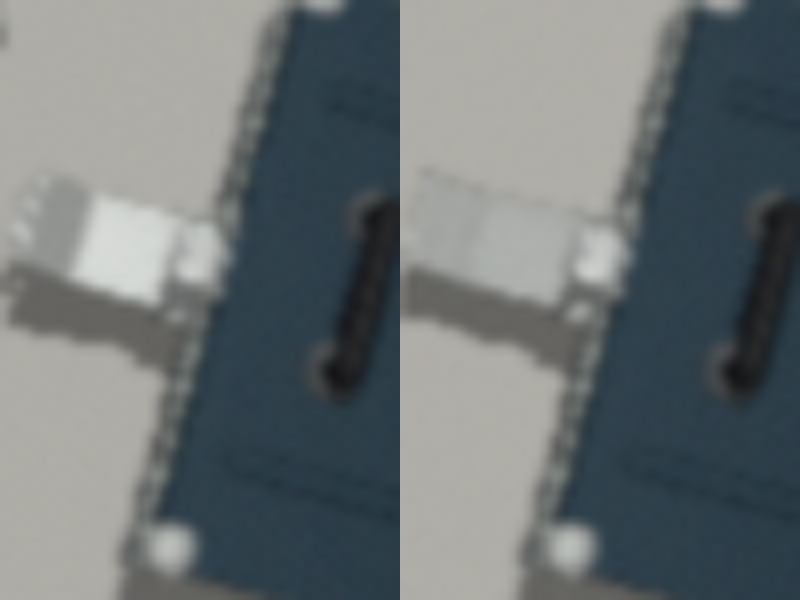

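```bash
python3 - <<'E'
from geo import *
def pt(th,x,z):
    c,s=np.cos(th),np.sin(th); return case(-80+x*c+z*s,0,70-x*s+z*c)
for th in np.arange(.7,2.3,.1):
    P=[pt(th,*q) for q in((-4.5,-32),(-13,-42),(-21.5,-52))]
    print("%.1f"%th,*["(%.1f,%.1f)"%proj("top",p) for p in P],"end case-x,z",[round(v) for v in ((P[2]-C)@ex,P[2][2])], "edges v", "%.1f %.1f"%(proj("top",P[1]+15*ey)[1],proj("top",P[1]-15*ey)[1]))
for f in("t2","t4","t6"):
    a=cv2.imread(f"pics/{f}.png").astype(int).sum(2)//3
    print(f,"row 232-238 mean",a[231:237,286:318].mean(0).astype(int))
    print("  col 292-299 by row",a[222:250,293:299].mean(1).astype(int))
E
```

```text
0.7 (302.6,236.6) (297.8,235.4) (293.0,234.1) end case-x,z [-130, 44] edges v 229.9 240.9
0.8 (301.9,236.3) (297.0,235.0) (292.2,233.7) end case-x,z [-132, 49] edges v 229.5 240.6
0.9 (301.2,236.1) (296.4,234.7) (291.5,233.3) end case-x,z [-134, 55] edges v 229.2 240.3
1.0 (300.7,235.8) (295.9,234.4) (291.1,233.0) end case-x,z [-135, 60] edges v 228.9 240.0
1.1 (300.3,235.6) (295.6,234.2) (290.8,232.7) end case-x,z [-136, 66] edges v 228.6 239.8
1.2 (300.0,235.4) (295.4,234.0) (290.8,232.5) end case-x,z [-136, 71] edges v 228.4 239.6
1.3 (299.8,235.2) (295.4,233.8) (291.0,232.4) end case-x,z [-136, 77] edges v 228.2 239.4
1.4 (299.8,235.1) (295.6,233.7) (291.4,232.3) end case-x,z [-135, 82] edges v 228.1 239.3
1.5 (299.8,235.0) (295.9,233.6) (292.0,232.2) end case-x,z [-133, 88] edges v 228.0 239.3
1.6 (300.0,234.9) (296.4,233.6) (292.8,232.3) end case-x,z [-131, 93] edges v 227.9 239.3
1.7 (300.3,234.9) (297.1,233.6) (293.8,232.3) end case-x,z [-129, 98] edges v 228.0 239.3
1.8 (300.8,234.9) (297.9,233.7) (295.0,232.5) end case-x,z [-126, 103] edges v 228.0 239.4
1.9 (301.3,234.9) (
[... 505 characters left out ...]
-299 by row [174 175 175 174 172 169 167 164 162 162 162 162 162 162 163 162 154 132
 111 102 101 101 104 118 146 167 174 175]
t4 row 232-238 mean [170 170 170 170 166 164 167 164 153 147 145 145 146 154 176 199 212 214
 213 212 211 210 209 207 198 184 174 177 179 179 167 138]
  col 292-299 by row [170 170 170 169 166 161 154 152 154 152 149 150 152 149 147 144 133 119
 105  99  98  98  98 101 121 154 168 170]
t6 row 232-238 mean [171 172 171 169 166 165 164 162 162 163 164 163 162 164 168 172 172 172
 173 172 172 172 171 171 167 160 161 170 172 172 160 136]
  col 292-299 by row [171 172 171 169 164 160 161 162 163 163 163 162 162 163 163 162 154 133
 110 101  99  99 104 124 151 166 170 171]
```

The lever is at about 1.1 rad. The finger met the lip's outer end at case x about -135, z about 65. I'll come in lower, under the lip, and lift it from beneath.

```bash
python3 - <<'E'
from geo import *
from bench import bot
op=tool(zp,-ey)
q=push(.9); q[2]=27
bot.movel(q-85*ex,op,max_speed=250)
h=bot.movel(q,op,max_speed=120,threshold=6); s=bot.get_state(); print(h,s["contact_force"],s["tcp_pos"]-q)
if not h:
  for th in (.9,1.1,1.3,1.5,1.7,1.9,2.1,2.3,2.45,2.55):
    h=bot.movel(push(th),op,max_speed=80,threshold=18)
    s=bot.get_state(); e=s["tcp_pos"]-push(th); print("%.2f"%th,h,s["contact_force"],"err ex %.1f ey %.1f z %.1f"%(e@ex,e@ey,e[2]))
    if h: break
print(s["t"])
E
```

```text
True [-0.48  1.01  1.  ] [0.36 0.34 0.74]
18.8333
```

```bash
python3 - <<'E'
from geo import *
from bench import bot
op=tool(zp,-ey)
for th in (.9,1.1,1.3,1.5,1.7,1.9,2.1,2.3,2.45,2.55):
    h=bot.movel(push(th),op,max_speed=80,threshold=18)
    s=bot.get_state(); e=s["tcp_pos"]-push(th); print("%.2f"%th,h,s["contact_force"],"err ex %.1f ey %.1f z %.1f"%(e@ex,e@ey,e[2]))
    if h: break
print(s["t"])
a=imaging.capture("top"); cv2.imwrite("pics/t7.png",a)
E
```

```text
0.90 False [ 0.65  3.78 -1.07] err ex -1.1 ey 0.2 z 0.7
1.10 False [-0.11  0.88  0.15] err ex -0.1 ey 0.2 z 0.5
1.30 False [ 0.8   0.65 -0.25] err ex 0.0 ey 0.2 z 0.5
1.50 False [-0.18 -0.26  0.48] err ex -0.0 ey 0.2 z 0.5
1.70 False [-0.23 -0.26 -1.45] err ex 0.1 ey 0.2 z 0.6
1.90 False [ 0.28 -0.15 -0.24] err ex 0.1 ey 0.2 z 0.6
2.10 False [ 0.08 -0.73 -0.28] err ex 0.1 ey 0.1 z 0.5
2.30 False [ 1.43  0.28 -0.28] err ex 0.2 ey 0.1 z 0.5
2.45 False [ 3.77  9.39 -7.92] err ex -1.6 ey 0.1 z -1.4
2.55 False [18.21  6.29 -9.57] err ex -3.4 ey -0.1 z -3.0
21.4417
```

```bash
cat >> geo.py <<'E'
def han(th,a=-100,b=47):
    c,s=np.cos(th),np.sin(th); return case(70+a*c+b*s,0,93-a*s+b*c)
def zh(th,k=.4): return -Z*np.cos(k*th)-ex*np.sin(k*th)
E
python3 - <<'E'
from geo import *
from bench import bot, solve_ik
op=tool(zp,-ey); G=15; TH=[.2,.45,.7,.95,1.2,1.45,1.66]
for sg in(-1,1): print(sg,[None if (q:=solve_ik(han(t)+G*zh(t),tool(zh(t),sg*ey))) is None else np.round(q[[3,4,5]],2).tolist() for t in [0]+TH], solve_ik(han(1.66)-80*zh(1.66),tool(zh(1.66),sg*ey)) is not None)
p=bot.get_state()["tcp_pos"]; bot.movel(p-90*zp+0*Z,op,max_speed=250)
bot.grip(1.0,30)
o=tool(-Z,-ey)
bot.move_ptp(han(0)+90*Z,o)
h=bot.movel(han(0)-G*Z,o,max_speed=120,threshold=8); s=bot.get_state(); print("down",h,s["t"],s["tcp_pos"]-han(0)+G*Z,s["contact_force"])
if not h:
    bot.grip(0.4,30); s=bot.get_state(); print("grip",s["opening"],s["gripper_force"],s["contact_force"])
E
```

```text
-1 [[0.81, 0.0, -1.74], [0.87, 0.08, -1.8], [0.96, 0.17, -1.89], [1.05, 0.26, -1.98], [1.14, 0.33, -2.08], [1.24, 0.4, -2.19], [1.34, 0.46, -2.29], [1.42, 0.5, -2.37]] True
1 [[0.81, 0.0, 1.4], [0.87, 0.08, 1.34], [0.96, 0.17, 1.25], [1.05, 0.26, 1.16], [1.14, 0.33, 1.06], [1.24, 0.4, 0.96], [1.34, 0.46, 0.85], [1.42, 0.5, 0.77]] True
down False 24.775 [0.56 0.06 0.4 ] [ 0.19 -0.23 -0.58]
grip 0.6774658911638545 33.620137609541416 [1.09 1.35 1.61]
```

```bash
python3 - <<'E'
from geo import *
from bench import bot
G=15
for th in [.2,.45,.7,.95,1.2,1.45,1.66]:
    h=bot.movel(han(th)+G*zh(th),tool(zh(th),-ey),max_speed=130,threshold=30)
    s=bot.get_state(); print(th,h,s["opening"],s["contact_force"],s["tcp_pos"]-han(th)-G*zh(th))
    if h or s["opening"]<.6: break
else:
    bot.grip(1.0); z=zh(1.66); o=tool(z,-ey)
    bot.movel(han(1.66)-70*z,o,max_speed=250)
    bot.movel(case(90,0,330),tool(-Z,-ey),max_speed=300)
    bot.movel(case(-120,60,330),tool(-Z,-ey),max_speed=300)
s=bot.get_state(); print(s["t"],s["contact_force"])
a=imaging.capture("top");b=imaging.capture("side"); cv2.imwrite("pics/t8.png",a); cv2.imwrite("pics/s8.png",b)
montage("pics/m7.png",cv2.resize(a[190:310,280:400],(400,400),interpolation=2),cv2.resize(b[160:310,180:330],(400,400),interpolation=2))
E
```

```text
0.2 False 0.6759199172021225 [ 3.21 -1.8  -1.42] [ 0.69 -1.08  0.31]
0.45 False 0.6732699591049084 [ 4.9  -4.68 -5.24] [ 0.54 -1.28 -0.61]
0.7 False 0.6743702317986188 [ 4.91 -5.8  -7.24] [ 0.49 -1.05 -1.3 ]
0.95 False 0.6705771724192658 [ 6.41 -3.82 -9.54] [ 0.55 -0.73 -1.88]
1.2 False 0.6741714141490738 [ 6.57 -2.33 -9.54] [ 0.63  0.11 -2.31]
1.45 False 0.6739918790443544 [ 6.94 -0.33 -9.76] [ 0.71  0.72 -2.61]
1.66 False 0.67352159496797 [ 8.47  2.1  -7.46] [ 0.8   1.38 -2.74]
30.1167 [ 0.24 -0.37  0.78]
```

View pics/m7.png

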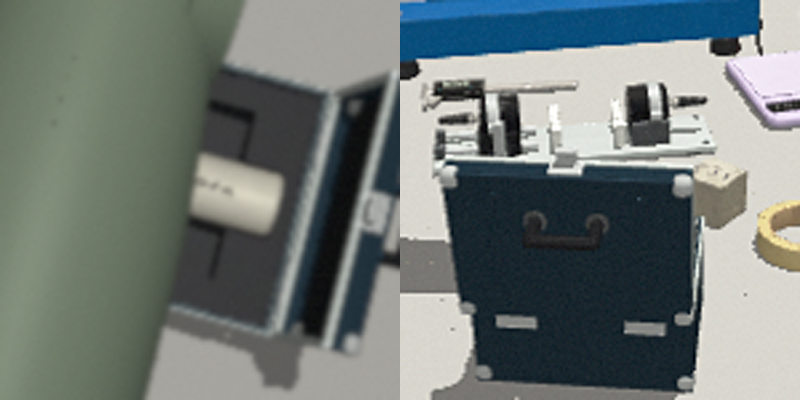

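The lid stands open and the white bar lies in its trough, with its visible end near (363,251) in the top view. Next I'll pick up the bar and move it to the stand.

```bash
python3 - <<'E'
from geo import *
from bench import bot, solve_ik
a=cv2.imread("pics/t8.png"); m=((a.min(2)>135)).astype(np.uint8); m[:,:345]=0;m[:235]=0;m[268:]=0; m[:,368:]=0
n,l,st,c=cv2.connectedComponentsWithStats(m); print(st[1:],c[1:])
print("pred axis end",proj("top",case(50,0,86)),"edges",proj("top",case(35,24,86)),proj("top",case(35,-24,86)))
o=tool(-Z,-ey); g=case(0,0,86)
bot.move_ptp(g+110*Z,o)
h=bot.movel(g-19*Z,o,max_speed=130,threshold=6); s=bot.get_state(); print("down",h,s["tcp_pos"]-g,s["contact_force"])
if not h or abs(s["tcp_pos"][2]-67)<2:
    bot.grip(0.3,40); s=bot.get_state(); print("grip",s["opening"],s["gripper_force"],s["contact_force"])
    bot.movel(g+150*Z,o,max_speed=200); s=bot.get_state(); print("lift",s["opening"],s["contact_force"],s["t"])
    for y in(1,-1): print(y,solve_ik([545,189.7,230],tool(-Z,y*np.array([0,1.,0]))))
E
```

```text
[[345 238  19  20 287]
 [367 265   1   3   3]] [[353.52 247.86]
 [367.   266.  ]]
pred axis end (np.float64(361.9720741462864), np.float64(251.71754116462654)) edges (np.float64(358.5706163459248), np.float64(240.97603116267499)) (np.float64(353.8487106394933), np.float64(259.3124142398377))
down False [  0.77  -0.22 -18.21] [-0.47  0.18  0.69]
grip 0.549287095378334 40.908043384552 [-1.08 -0.09  6.14]
lift 0.5517128822352775 [-0.53  0.32 -5.16] 33.575
1 [ 0.21  0.38 -0.12  1.07  0.    0.21]
-1 [ 0.21  0.38 -0.12  1.07  0.   -2.93]
```

```bash
python3 - <<'E'
from geo import *
from bench import bot
o=tool(-Z,np.array([0,1.,0])); X,Y=545,189.5
bot.move_ptp([X,Y,150],o); print(bot.get_state()["t"])
bot.movel([X,Y,50],o,max_speed=120)
h=bot.movel([X,Y,31],o,max_speed=30,threshold=4); s=bot.get_state(); print(h,s["tcp_pos"],s["contact_force"],s["wrist_torque"])
cv2.imwrite("pics/t9.png",imaging.capture("top"));b=imaging.capture("side"); cv2.imwrite("pics/s9.png",b)
cv2.imwrite("pics/m8.png",cv2.resize(b[170:240,180:310],None,fx=6,fy=6,interpolation=2)); print(s["t"])
E
```

```text
35.3167
True [545.26 190.31  36.09] [1.37 2.65 0.66] [ 0.46 -0.31  0.08]
36.7917
```

View pics/m8.png

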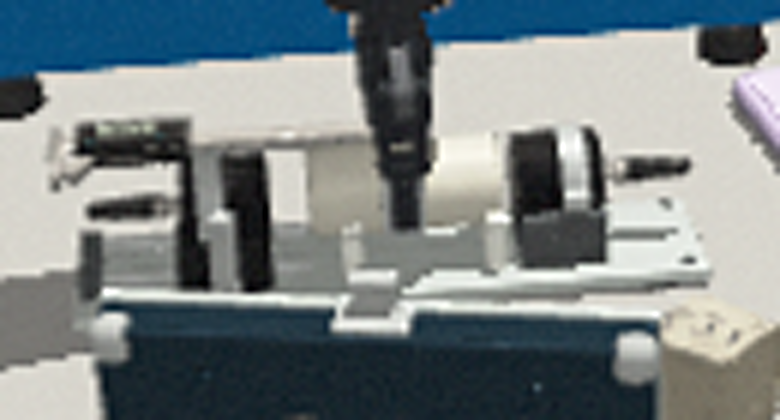

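The bar is over the rests. Its right end is close to the fixed face (pixels 507 and 510), and the left gap is about 38 px. The sideways contact says the rail line is about 3 mm farther in +y. I'll shift the bar and lower it.

```bash
python3 - <<'E'
from geo import *
from bench import bot
p=bot.get_state()["tcp_pos"]; bot.movel([541,192.5,p[2]+4],max_speed=40)
s0=bot.get_state(); print(s0["tcp_pos"],s0["contact_force"])
h=bot.movel([541,192.5,31],max_speed=25,threshold=4); s=bot.get_state(); print(h,s["tcp_pos"],s["contact_force"],s["t"])
E
```

```text
[539.71 192.12  39.46] [ 0.13  0.66 -4.97]
True [541.05 192.71  33.58] [1.06 0.77 0.83] 37.5167
```

```bash
python3 - <<'E'
from geo import *
from bench import bot
bot.grip(0.85); s=bot.get_state(); print(s["opening"],s["contact_force"])
h=bot.movel([541,192.5,140],max_speed=120); 
cv2.imwrite("pics/t10.png",imaging.capture("top"));cv2.imwrite("pics/s10.png",imaging.capture("side"))
bot.grip(0.0,20)
bot.movel([408,133,130],max_speed=250); bot.movel([408,133,43],max_speed=150,threshold=8)
s=bot.get_state(); print(s["tcp_pos"],s["contact_force"],s["t"])
h=bot.movel([432,133,43],max_speed=50,threshold=8);s=bot.get_state(); print(h,s["tcp_pos"],s["contact_force"])
for x in(442,450,456,462,468,474):
    h=bot.movel([x,133,43],max_speed=25,threshold=11);s=bot.get_state(); print(x,h,s["tcp_pos"],s["contact_force"],s["t"])
    if h or abs(s["contact_force"][0])>11: break
E
```

```text
0.8515691383956903 [ 0.12 -0.49  0.45]
[408.88 133.24  43.22] [-0.6   0.32 -0.14] 41.1833
False [432.1  132.92  42.95] [0.01 0.89 0.19]
442 False [442.2  132.96  42.91] [-0.5   0.17 -0.88] 42.3667
450 False [449.76 132.94  42.88] [-2.94 -0.05  0.13] 42.8333
456 False [455.07 132.96  42.8 ] [-5.91  0.08  1.48] 43.225
462 False [460.91 132.97  42.77] [-6.34 -0.06  1.59] 43.6167
468 True [461.79 132.92  42.15] [-0.11  0.23 -0.48] 43.8583
```

```bash
python3 - <<'E'
from geo import *
from bench import bot
for x in range(463,478,1):
    h=bot.movel([x,133,43],max_speed=12,threshold=15);s=bot.get_state(); print(x,h,s["tcp_pos"],s["contact_force"],round(s["t"],2))
    if h or s["contact_force"][0]<-14.5: break
E
```

```text
463 False [462.17 132.91  42.64] [-3.72 -0.26 -1.91] 44.29
464 False [462.26 132.89  42.6 ] [-5.49 -0.86 -0.16] 44.54
465 False [462.22 132.89  42.53] [-7.66 -0.38  2.66] 44.79
466 False [462.24 132.87  42.5 ] [-10.06  -0.38   5.4 ] 45.04
467 False [462.2  132.88  42.43] [-12.82  -0.44   7.79] 45.29
468 False [462.23 132.89  42.44] [-14.8    0.38  10.36] 45.54
```

```bash
python3 - <<'E'
from geo import *
from bench import bot
h=bot.movel([469,133,43],max_speed=12);s=bot.get_state(); print(h,s["tcp_pos"],s["contact_force"])
bot.movel([440,133,43],max_speed=80); s=bot.get_state(); print(s["contact_force"])
bot.movel([400,100,200],max_speed=250); bot.movel([330,-150,260],max_speed=300); print(bot.get_state()["t"])
a=imaging.capture("top");b=imaging.capture("side"); cv2.imwrite("pics/t11.png",a); cv2.imwrite("pics/s11.png",b)
t0=cv2.imread("pics/t10.png");s0=cv2.imread("pics/s10.png")
f=lambda im:im.astype(int).sum(2)//3
print("top cols 197-201, rows 205..285"); print(f(t0)[205:285,197:202].mean(1).astype(int)); print(f(a)[205:285,197:202].mean(1).astype(int))
print("side rows 196-200 cols 205..285"); print(f(s0)[194:198,205:285].mean(0).astype(int)); print(f(b)[194:198,205:285].mean(0).astype(int))
for n in("top","side"):
  print(n,[tuple(np.round(proj(n,(x,191,76)),1)) for x in(474,503,603)])
print("post rows, cols 215-222"); print(f(a)[245:290,216:221].mean(1).astype(int)); print(f(t0)[245:290,216:221].mean(1).astype(int))
E
```

```text
False [462.25 132.89  42.41] [-17.54  -0.53  13.48]
[ 0.33  0.38 -0.8 ]
48.15
top cols 197-201, rows 205..285
[ 38  37  37  38  38  39  43  53  61  84 104 132 176 196 200 200 199 197
 178 121  60  32  36  60  81  88  84  64  40  26  22  21  22  30  62  98
 110 112 112 113 113 113 112 112 111 111 111 111 110 108 101  98 105 109
 110 109 102  72  38  20  17  18  21  24  27  28  50  86  96  97  96  90
  66  37  20  21  38  68  93 102]
[ 35  34  35  35  36  45 101 169 189 190 191 191 191 191 190 190 190 189
 189 189 185 172 173 173 182 180 173 179 180 178 178 182 184 185 186 186
 185 184 183 182 182 182 181 182 172 124  64  32  27  28  31  33  35  40
  87 147 163 160 157 144 102  55  30  27  38  64  92 109 128 126 117 113
 115 117 118 119 121 120 125 134]
side rows 196-200 cols 205..285
[ 74  75  51  74  67  35  48 117 123 119 121 106  74  72  78  80  68  63
  61 150 184 186 185 186 158 127 131 134 135 136 136 138 139 146 147 142
 124 139 142 135 129 196 224 237 239 238 238 238 238 239 239 238 238 237
 239 239 207 211 217 149  74  47  43  43  45  47  45  33 185 222 224 229
 173  65  18 1
[... 288 characters left out ...]
 47  35 190 227 228 234
 178  68  18 154 204 204 212 176]
top [(np.float64(195.0), np.float64(262.9)), (np.float64(195.6), np.float64(251.4)), (np.float64(197.6), np.float64(212.5))]
side [(np.float64(221.9), np.float64(195.9)), (np.float64(231.1), np.float64(195.2)), (np.float64(262.7), np.float64(192.9))]
post rows, cols 215-222
[157 156 155 156 156 156 155 155 154 153 141  95  61  91 145 170 176 163
 129  84  49  40  57  94 131 151 157 157 157 157 157 157 157 157 156 156
 157 156 156 157 157 157 157 157 157]
[154 138 124 107  98  96  96  96  96  98 107 124 135 150 159 161 161 161
 161 162 162 151 117  76  65 105 154 174 177 165 129  80  47  54  83 111
 149 163 165 165 165 164 161 159 158]
```

The numbers show the bar filling the space. In the top view the white runs 39 px between the black faces (39 px = 100 mm), and in the side view 31.6 px (31.6 px = 100 mm). Both faces meet it sharply, with no gap. The arm is clear, so I'm handing in.

```bash
python3 -c "
from bench import bot
print(bot.sign_off(), bot.get_state()['t'])"
```

```text
the job is handed in; nothing more can be done
the job is handed in; nothing more can be done
```

The zero check is set up and handed in at about 48 s: latch fully open, lid standing open, and bar seated without a visible gap after a final push of about 17.5 N; the one flaw is a spike of about 106 N at the wrist (limit 120 N) when the lever slipped from the grip on the first latch attempt, read only at the step's end, so the true peak may have been higher.

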